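# Close the slide case until its lid clicks

### The arm

A 6-joint arm with a two-finger parallel gripper is mounted at the origin on the work surface. World frame = base frame: x ahead of the robot, y to its left, z up, the work surface at z = 0. Lengths are in mm, angles in rad, forces in N, time in s.
With the tool pointing down it reaches from about 425 to 1125 mm from the base axis. Payload 14.9 kg.
Tool frame: the origin (TCP) lies at the very end of the fingers, on their centre line; the grasp point (between the pads) lies r.grasp_offset behind it (r.grasp_offset is the distance from the TCP to the grasp point, in mm); z points along the fingers, y is the line along which they close (so a half turn about z gives the same grasp; the last joint's range is limited). The gripper opens to 91 mm and grips with 3 to 60 N. Pads are 32 mm wide; open, the fingers measure 118 mm over their backs; the gripper's body (76 mm by 178 mm) begins 60 mm behind the grasp point.
Start: joints at [1.165, 0.379, 1.734, -0, 1.028, -0.033], TCP at [254.965, 651.928, 213.932] pointing down, gripper open.
Joint ranges: [-2.77, 2.77], [-0.74, 2.19], [0, 2.66], [-1.06, 4.2], [0.31, 2.87], [-3.08, 3.08]. Speed limits (rad/s): [1.89, 1.89, 2.39, 3.14, 3.14, 3.14].

### API

Orientations are given as a unit quaternion [w, x, y, z].
In Python, from workcell import r gives the robot as it stands. The module is installed in compiled form; this text tells all that it offers.
- The arm moves only by the shell command python3 -m crank 'ROWS'. ROWS is JSON, a list of rows, each an object with "linear": the shift along the world's x, y, z in mm, a list of three; "dr": the turn, a rotation vector about the world's x, y, z in degrees, a list of three; "jaw": the finger opening in mm, from 0 to 91.2. In form: [{"linear": [dx, dy, dz], "dr": [wx, wy, wz], "jaw": jaw}, ...]. A call has exactly 5 rows; each row shifts and turns the commanded pose from where the row before left it; what a row does not reach is not made up. A row lasts 1/8 s, in which the tool goes at most 62.5 mm and 10.7 degrees, less where a joint would pass 70% of its speed; a pose out of reach is approached as far as the arm can. A call is refused whole if a number of a shift passes 62.5 or a number of a turn 10.7, either way. A call with a gripper value outside its range is refused whole. The fingers move at their own pace and stop on an object; the grip force is fixed at half the most. Time passes only in rows, so rows that do not move let the fingers close, or fill a call up. It gives the time, the measured TCP pose, the force, the opening and the grip force at its end, in the units of the state.
- r.read_state(): the state, without advancing time (a new reading comes with each control period).
- r.grab_frame(name): name is "scene" or "top"; returns a dict with "img" (384x512x3 uint8, red, green, blue), "range_z" (384x512 float32, mm along the optical axis (not along the pixel's ray), 0 where there is no reading), "vertical_fov" (degrees; the focal length in pixels is half the picture's height over the tangent of half this angle, whatever the lens; pixels are square), "cx", "cy" (the principal point, pixels), "extrinsics" (4x4, takes a point from world to camera coordinates). Camera axes: x right, y up, looking along -z (the intrinsics and any distortion apply to the point x, -y, -z); pixel columns grow to the right and rows downward; lengths in mm; the calibration is good to about 2 mm. A picture is of the moment at which its call begins.
- r.finish_job(): hands the job in; it is judged then, once.
The state is a dict: "time": time; "q": joint angles; "dq": joint speeds; "tau": joint torques, N m; "eef_pos": TCP position; "ee_rot": TCP orientation; "force": force on the tool from outside, world axes, zero at the start; "moment": the same for the moment, N m; "finger_gap": finger opening in mm; "finger_force": force on a finger pad.
Only numpy, scipy, OpenCV 4.12 (cv2) and the standard library are available. Lean on these libraries where they do the work, as an engineer would, in place of code of your own. Each camera call takes 0.05 s, during which the arm holds its last target. There are 200 camera calls.

### The job

Pick up the loose grey lid by its grip rib, lay it tongue first on the porch of the white slide case and slide it along the rails until its springy tongue clicks over the ledge of the steel keeper and the lid is locked shut, then let go. Handle lid and case gently and feel for the click: never push the tongue against the keeper or its end stop with more than 12 N, and leave the other things on the bench where they are.

Things in the scene. Friction and masses are not known exactly. Their poses are not given: they have to be found in the camera images.
- case: White plastic case for microscope slides, fixed to the bench by two thin aluminium strips, 207 mm long, 92 mm wide, 50 mm tall. Origin: middle of the slide compartment, at bench level. x axis: closing direction of the lid; z up. From -x to +x: porch, rails, keeper block (each has a point below). The lid runs with its underside at z = 40 mm.
- porch (a point): On the case's flat porch (x -115 to -45 mm of the case, top at z = 40 mm), on the middle line at case x = -80 mm, z = 40 mm. Along both sides stand lead-in guides 9 mm high; their inner faces narrow from about 84 mm apart at x = -110 mm to 68 mm at x = -45 mm.
- mouth (a point): Mouth of the rails: middle line, case x = -45 mm, z = 40 mm. The rails run from here to x = +50 mm: side walls 68.4 mm apart, lips above the lid's edges with underside at z = 46.5 mm and top at 50 mm, 57 mm apart; the first 10 mm of the lips flare upwards.
- block (a point): Top of the block at the case's far end, middle line, case x = 65 mm, z = 40 mm. It bears a steel keeper 30 mm wide: ramp 20 mm long up to z = 44 mm, 2 mm ledge, steep drop, 5.5 mm gap, 16 mm high end stop. The keeper is adjustable and not measured: its ledge ends anywhere from case x = 59 to 79 mm, the stop 5.5 mm farther, so feel for the click.
- lid: Loose grey plastic slide lid, 70 to 120 g, lying flat on the bench: plate 90 mm (x) by 66 mm (y) by 5 mm thick. Origin: centre of the plate's underside. x axis: towards its tongue, the end that goes into the rails first; z up.
- lid_center (a point): Centre of the lid, half-way up (16.5 mm above its underside). Here stands the grip rib: 12 mm thick along the lid's x, 44 mm wide along y, from 5 to 33 mm above the underside.
- tongue: The lid's springy tongue, 22 mm wide, 3 mm thick, hinged near the front edge of the plate; origin at its root on the middle line, 43 mm ahead of the lid's origin and 6.5 mm above its underside; its x axis points along it to the hook and tilts up as it is lifted.
- hook (a point): Centre of the hook bar (4 mm thick, 22 mm wide) under the tip of the lid's springy tongue; at rest 71 mm ahead of the lid's origin and 2.5 mm above its underside. The tongue lies 5 to 8 mm above the underside and reaches 28 mm past the plate. Riding over the ledge lifts the hook about 3.5 mm (3 to 7 N of push on the lid); then it drops behind the ledge.
- reagent: Bystander: small amber reagent bottle, 54 mm across, 85 mm tall. Origin: centre of its underside.
- petri: Bystander: flat round glass dish, 90 mm across, 16 mm tall. Origin: centre of its underside.
- rack: Bystander: white tube rack with six stoppered tubes, 60 x 180 mm, 95 mm tall. Origin: centre of its underside.
- spatula: Bystander: steel spatula lying on the bench, about 160 mm long; its long axis is its x.
- bulb: Bystander: rust-coloured rubber bulb, 48 mm across, 58 mm tall. Origin: centre of its underside.
- jar: Bystander: small glass jar with a black cap, 42 mm across, 50 mm tall. Origin: centre of its underside.
- dish: Bystander: white china bowl, 80 mm across, 30 mm tall. Origin: centre of its underside.

How it is judged:
By the outcome, as a careful person would: the job done as asked, in the order asked, and still so for the second after the job is handed in, with the robot touching nothing.
It also fails if it takes over 67 s, if anything falls off the work surface, if the arm or the gripper's body presses on something with over 40 N, if the wrist force passes 120 N, or if a joint passes its speed limit or range.

## Working session

There is one attempt and no reset: what is moved stays moved. The work goes in short steps, Python scripts to look and compute and a shell command to move; the robot and the scene stay as the last step left them, time stands still between calls to the robot, and variables do not carry over. Pictures are saved under pics/ and viewed, at most 10 in all, crops included, and the job is handed in when it is done.

```bash
mkdir -p pics; cat > h.py <<'E'
import numpy as np, cv2
from workcell import r
def cloud(f):
    h,w=f["range_z"].shape; fl=h/2/np.tan(np.radians(f["vertical_fov"])/2)
    v,u=np.mgrid[:h,:w]; z=f["range_z"]
    c=np.stack([(u-f["cx"])*z/fl,-(v-f["cy"])*z/fl,-z,np.ones_like(z)],-1)
    return (c@np.linalg.inv(f["extrinsics"]).T)[...,:3]
def save(f,n): cv2.imwrite("pics/"+n,f["img"][...,::-1])
E
python3 - <<'E'
from h import *
s=r.read_state(); print(s["time"],s["eef_pos"],s["ee_rot"],s["force"],s["finger_gap"],r.grasp_offset)
for n in("top","scene"):
    f=r.grab_frame(n); save(f,n+"0.png"); np.savez(n+"0.npz",**f)
    print(n,f["vertical_fov"],f["cx"],f["cy"],np.linalg.inv(f["extrinsics"]).round(3), [k for k in f], (f["range_z"]==0).mean())
E
```

```text
0.0 [254.82070041 651.56390566 213.29804867] [-1.06278782e-04  1.85324193e-01  9.82677302e-01 -5.02740794e-04] [-0.52951622 -0.14713283 -0.70180487] 91.4646252494378 18.8
top 46.14165458115705 248.7472006350092 189.60978943221343 [[ 2.400000e-02  9.960000e-01 -8.800000e-02  4.620620e+02]
 [-1.000000e+00  2.600000e-02  1.700000e-02 -4.511000e+01]
 [ 1.900000e-02  8.800000e-02  9.960000e-01  1.174055e+03]
 [ 0.000000e+00  0.000000e+00  0.000000e+00  1.000000e+00]] ['img', 'range_z', 'vertical_fov', 'cx', 'cy', 'extrinsics'] 0.0040283203125
scene 45.74109224875843 253.75268347991562 184.01383629536497 [[-1.900000e-02 -5.510000e-01  8.350000e-01  1.534641e+03]
 [ 1.000000e+00  4.000000e-03  2.500000e-02 -3.987800e+01]
 [-1.800000e-02  8.350000e-01  5.500000e-01  7.084070e+02]
 [ 0.000000e+00  0.000000e+00  0.000000e+00  1.000000e+00]] ['img', 'range_z', 'vertical_fov', 'cx', 'cy', 'extrinsics'] 0.004063924153645833
```

View pics/top0.png

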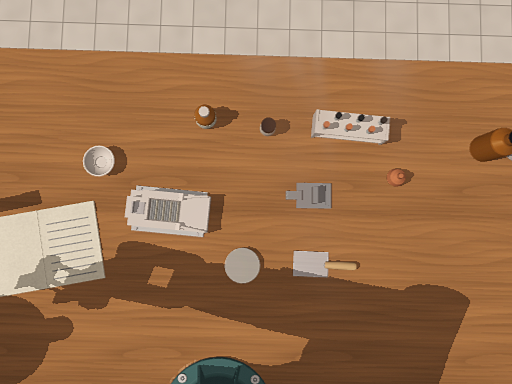

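View pics/scene0.png

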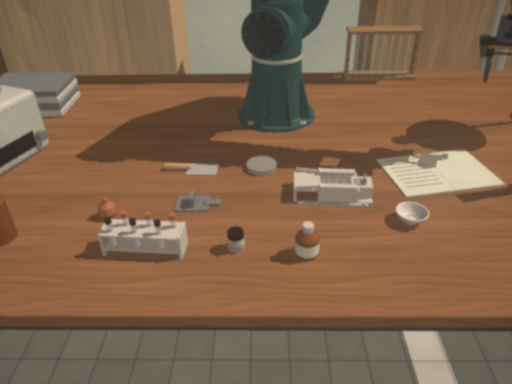

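The top view shows the lid at about (313,195) with its tongue pointing left (+y). The case is at about (168,211), with the keeper on the left and the porch on the right. I'll measure both.

```bash
cat > m.py <<'E'
from h import *
def rect(P,m):
    p=P[m][:,:2].astype(np.float32); (c,s,a)=cv2.minAreaRect(p); return np.round(c,1),np.round(s,1),round(a,2),len(p)
if __name__=="__main__":
    f=dict(np.load("top0.npz")); P=cloud(f); Z=P[...,2]
    v,u=np.mgrid[:384,:512]
    print("bench z",np.median(Z[150:180,230:290]))
    L=(u>280)&(u<340)&(v>175)&(v<215); C=(u>118)&(u<218)&(v>178)&(v<242)
    g=f["img"].astype(int); grey=(g.max(-1)-g.min(-1)<30)
    print("lid all",rect(P,L&grey&(Z>2.5)&(Z<45)))
    print("rib",rect(P,L&(Z>25)))
    print("plate", rect(P,L&grey&(u>296)&(Z>2.5)&(Z<10)))
    for lo,hi in((30,70),(37,43),(46,53),(53,70)): print("case",lo,hi,rect(P,C&(Z>lo)&(Z<hi)))
    for n,c in(("l",(280,345,170,220)),("c",(115,225,175,245))):
        a,b,t,w=c; cv2.imwrite(f"pics/{n}.png",cv2.resize(f["img"][t:w,a:b,::-1],None,fx=7,fy=7,interpolation=cv2.INTER_CUBIC))
    np.set_printoptions(linewidth=250)
    print(Z[184:240:3,120:218:3].round().astype(int))
    print(Z[180:212:2,282:338:2].round().astype(int))
E
python3 m.py
```

```text
bench z 0.40702770483039785
lid all (array([ 555.7, -220.2]), array([ 63.2, 116.1]), 1.47, 874)
rib (array([ 504.5, -151.6]), array([ 42.3, 225.4]), 32.37, 109)
plate (array([ 556.1, -234.5]), array([63.2, 87.5]), 1.47, 653)
case 30 70 (array([506.4, 140.8]), array([208.2,  92.8]), 85.82, 2283)
case 37 43 (array([505.6, 140.5]), array([207.3,  91.6]), 86.15, 1179)
case 46 53 (array([504.9, 131. ]), array([185.6,  92.8]), 86.32, 604)
case 53 70 (array([506. , 143.4]), array([168.9,  91.3]), 85.87, 97)
[[   1    4    1    2    0    2    4   -3    3    1    2    3   -1   -3    2    2    3    0    0    2    4   -3   -1    5    2    3    2    0    0   -3    0    1    3]
 [   0    1    1    3    4   -1    5    5    6    0    5    3    5    2   -1    1    0    0    1    3   -1   -2    1    0    0   -1    0   -1 1174   -1    3    6    0]
 [  -1   -2   -3   -3    3    4    5    0   49   51   49    7    6    2    1    5    4    2    4    7    6    4    5   -1    1   -1   -1    1    2    0    1   -4    0]
 [   1    0   -2    0    2    8    5    7   52   51   47   48   50   53   48   50   48   5
[... 4187 characters left out ...]
1    3    0    2    1    7    3    3    6    5    4    4    4   24   32   34    5    6    5    5    6    4    5    1   -1   -2]
 [   1   -1    5    0    1   -4    3    4    4    6    7    5   10    3    3    7    2    5    3    5    5    7    7    5    4   -3    1    1]
 [  -1    1   -1    3    1   -3    1    6    7    7    5    3    4    3    6   10    1    6    2    4    6    7    7    5    6    1   -1   -4]
 [  -1   -1    1   -4    0    3    0    2   -1    6    2    6    1    0   -2    1    1    5   -1    2    1    1    4   -1    4   -2   -1    3]
 [  -2    3   -1   -1    0    0   -2    2    2   -2   -2    2    1    2    1   -1    2    0   -1    1   -1   -1    0    0    1    1   -1   -1]]
```

View pics/c.png

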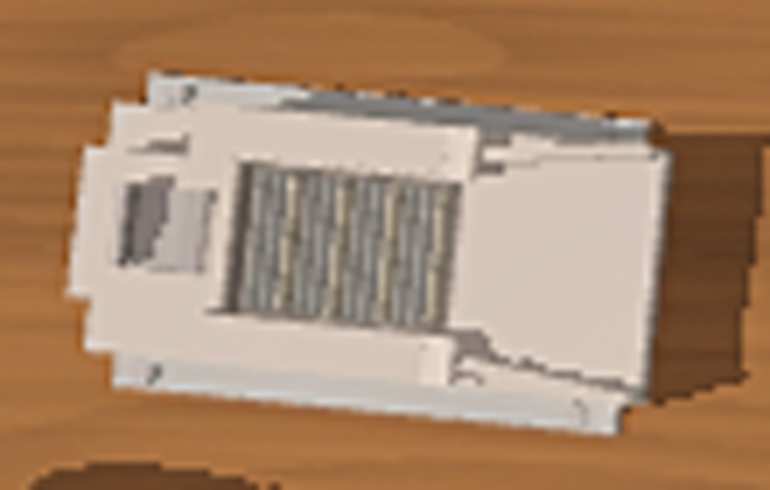

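View pics/l.png

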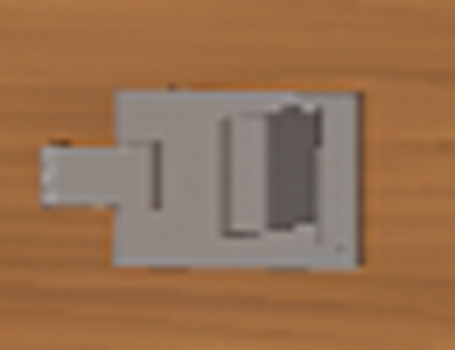

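```bash
cat > rib.py <<'E'
from m import *
f=dict(np.load("top0.npz")); P=cloud(f); Z=P[...,2]; v,u=np.mgrid[:384,:512]
R=(u>300)&(u<335)&(v>180)&(v<212)&(Z>22)&(Z<45)
print("rib",rect(P,R),rect(P,R&(Z>29)), P[R&(Z>29)].mean(0))
E
python3 rib.py
A='{"linear":[20,-59,0],"dr":[0,0,1.5],"jaw":45}'
for i in 1 2; do :; done
python3 -m crank '[{"linear":[20,-40,0],"dr":[0,0,1.5],"jaw":45},{"linear":[20,-59,0],"dr":[0,0,1.5],"jaw":45},{"linear":[20,-59,0],"dr":[0,0,1.5],"jaw":45},{"linear":[20,-59,0],"dr":[0,0,1.5],"jaw":45},{"linear":[20,-59,0],"dr":[0,0,1.5],"jaw":45}]'
python3 -m crank '[{"linear":[20,-59,0],"dr":[0,0,1.5],"jaw":45},{"linear":[20,-59,0],"dr":[0,0,1.5],"jaw":45},{"linear":[20,-59,0],"dr":[0,0,1.5],"jaw":45},{"linear":[20,-59,0],"dr":[0,0,1.5],"jaw":45},{"linear":[20,-59,0],"dr":[0,0,1.5],"jaw":45}]'
```

```text
rib (array([ 555.5, -233.2]), array([43.6, 12.4]), 0.64, 105) (array([ 555.4, -233.9]), array([43.5, 11.2]), 0.09, 83) [ 556.03027039 -233.82002479   33.65253453]
time: 0.72
eef_pos: [355.1, 374.0, 213.8]
ee_rot: [-0.0, 0.12, 0.993, -0.0]
force: [1.2, -0.5, 0.4]
finger_gap: 45.9
finger_force: 0.0
time: 1.35
eef_pos: [455.2, 78.9, 214.1]
ee_rot: [0.0, 0.055, 0.998, 0.0]
force: [0.8, 0.6, -0.2]
finger_gap: 45.3
finger_force: 0.0
```

```bash

python3 -m crank '[{"linear":[20,-62,-10],"dr":[0,0,1.5],"jaw":45},{"linear":[20,-62,-20],"dr":[0,0,1.5],"jaw":45},{"linear":[20,-62,-20],"dr":[0,0,1.5],"jaw":45},{"linear":[20,-62,-30],"dr":[0,0,1.5],"jaw":45},{"linear":[21,-62,-30],"dr":[0,0,1.3],"jaw":45}]'
python3 -m crank '[{"linear":[0,-3,-20],"dr":[0,0,0],"jaw":45},{"linear":[0,0,-20],"dr":[0,0,0],"jaw":45},{"linear":[0,0,0],"dr":[0,0,0],"jaw":45},{"linear":[0,0,0],"dr":[0,0,0],"jaw":45},{"linear":[0,0,0],"dr":[0,0,0],"jaw":45}]'
python3 - <<'E'
from h import *
s=r.read_state(); print(s["eef_pos"],s["ee_rot"])
f=r.grab_frame("scene"); c=f["img"][170:260,130:290,::-1]; cv2.imwrite("pics/s1.png",cv2.resize(c,None,fx=5,fy=5,interpolation=cv2.INTER_CUBIC))
E
```

```text
time: 1.98
eef_pos: [546.5, -201.4, 114.6]
ee_rot: [0.0, -0.008, 1.0, 0.0]
force: [1.0, 0.5, 1.0]
finger_gap: 45.1
finger_force: 0.0
time: 2.6
eef_pos: [546.8, -202.0, 76.6]
ee_rot: [0.001, -0.009, 1.0, -0.0]
force: [-0.1, -0.3, 0.5]
finger_gap: 45.0
finger_force: 0.0
[ 546.80510339 -202.04599492   76.55505061] [ 6.36034332e-04 -8.61939817e-03  9.99962613e-01 -2.71846872e-04]
```

View pics/s1.png

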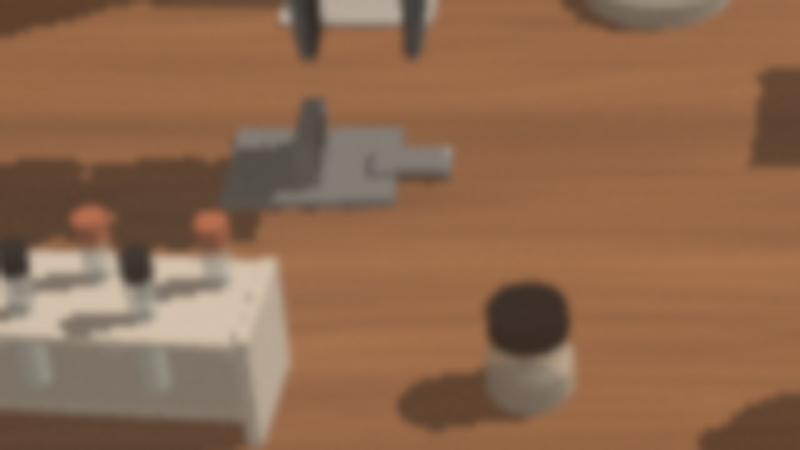

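The fingers are at crop (305–410, 40) and the rib is at (312,140), so they sit about 30 mm to the +y side. That agrees with the measured numbers, so I'll correct and descend.

```bash

python3 -m crank '[{"linear":[4.6,-16,0],"dr":[0,0,0],"jaw":45},{"linear":[4.6,-15.8,0],"dr":[0,0,0],"jaw":45},{"linear":[0,0,-12],"dr":[0,0,0],"jaw":45},{"linear":[0,0,-15],"dr":[0,0,0],"jaw":45},{"linear":[0,0,0],"dr":[0,0,0],"jaw":45}]'
python3 -m crank '[{"linear":[0,0,-15],"dr":[0,0,0],"jaw":45},{"linear":[0,0,-13],"dr":[0,0,0],"jaw":45},{"linear":[0,0,-11],"dr":[0,0,0],"jaw":45},{"linear":[0,0,0],"dr":[0,0,0],"jaw":45},{"linear":[0,0,0],"dr":[0,0,0],"jaw":45}]'
python3 -m crank '[{"linear":[0,0,0],"dr":[0,0,0],"jaw":30},{"linear":[0,0,0],"dr":[0,0,0],"jaw":20},{"linear":[0,0,0],"dr":[0,0,0],"jaw":14},{"linear":[0,0,0],"dr":[0,0,0],"jaw":11},{"linear":[0,0,0],"dr":[0,0,0],"jaw":8}]'
```

```text
time: 3.28
eef_pos: [554.2, -233.4, 46.6]
ee_rot: [-0.001, -0.008, 1.0, 0.001]
force: [-0.1, -0.3, 0.6]
finger_gap: 45.0
finger_force: 0.0
time: 3.9
eef_pos: [555.6, -234.3, 9.7]
ee_rot: [0.0, -0.008, 1.0, -0.0]
force: [-0.4, -0.6, -0.3]
finger_gap: 45.2
finger_force: 0.0
time: 4.53
eef_pos: [555.5, -234.2, 9.7]
ee_rot: [0.0, -0.008, 1.0, 0.0]
force: [-0.6, 0.8, 2.9]
finger_gap: 11.8
finger_force: 30.0
```

```bash

python3 -m crank '[{"linear":[0,0,6],"dr":[0,0,0],"jaw":8},{"linear":[0,0,20],"dr":[0,0,0],"jaw":8},{"linear":[0,0,30],"dr":[0,0,0],"jaw":8},{"linear":[0,0,24],"dr":[0,0,0],"jaw":8},{"linear":[-2,10,10],"dr":[0,0,-0.5],"jaw":8}]'
python3 -m crank '[{"linear":[-5,30,0],"dr":[0,0,-0.5],"jaw":8},{"linear":[-10,45,0],"dr":[0,0,-1],"jaw":8},{"linear":[-10,50,0],"dr":[0,0,-1],"jaw":8},{"linear":[-10,45,0],"dr":[0,0,-1],"jaw":8},{"linear":[-5,25,0],"dr":[0,0,-0.5],"jaw":8}]'
python3 -m crank '[{"linear":[-2,10,0],"dr":[0,0,-0.5],"jaw":8},{"linear":[0,0,0],"dr":[0,0,0],"jaw":8},{"linear":[0,0,0],"dr":[0,0,0],"jaw":8},{"linear":[0,0,0],"dr":[0,0,0],"jaw":8},{"linear":[0,0,0],"dr":[0,0,0],"jaw":8}]'
cat > edge.py <<'E'
from h import *
def ray(f,u,v,z):
    h=384; fl=h/2/np.tan(np.radians(f["vertical_fov"])/2); T=np.linalg.inv(f["extrinsics"])
    d=np.stack([(u-f["cx"])/fl,-(v-f["cy"])/fl,-np.ones_like(u)],-1)@T[:3,:3].T; o=T[:3,3]
    return o+d*((z-o[2])/d[...,2])[...,None]
def lipline(f,s,o,yaw,half=28.5):
    # brightness across each lip edge, case x -25..35
    g=cv2.GaussianBlur(cv2.cvtColor(f["img"],cv2.COLOR_RGB2GRAY),(3,3),0).astype(float)
    E=f["extrinsics"]; fl=192/np.tan(np.radians(f["vertical_fov"])/2)
    d=np.array([np.cos(yaw),np.sin(yaw)]); n=np.array([-d[1],d[0]]); out=[]
    for x in np.arange(-25,32,2.):
        t=np.arange(-9,9.1,.3); p=o+d*x+np.outer(s*half+t,n)
        c=np.c_[p,np.full(len(t),50.),np.ones(len(t))]@E.T
        u=f["cx"]+fl*c[:,0]/-c[:,2]; v=f["cy"]+fl*c[:,1]/c[:,2]
        b=cv2.remap(g.astype(np.float32),u.astype(np.float32)[None],v.astype(np.float32)[None],cv2.INTER_LINEAR)[0]
        gr=np.gradient(b)*s; k=gr.argmax(); w=slice(max(k-3,0),k+4); out.append((x,(t[w]*gr[w].clip(0)).sum()/gr[w].clip(0).sum()))
    out=np.array(out); m=abs(out[:,1]-np.median(out[:,1]))<2.5
    return np.polyfit(out[m,0],out[m,1],1),m.sum()
if __name__=="__main__":
    f=dict(np.load("top0.npz")); o=np.array([506.8,152.1])
    for s in(1,-1):
        (a,b),n=lipline(f,s,o,np.radians(86)); print(s,"dyaw",np.degrees(a),"offset",b,n)
E
python3 edge.py
```

```text
time: 5.15
eef_pos: [554.3, -224.6, 102.1]
ee_rot: [0.001, -0.003, 1.0, -0.001]
force: [-0.0, 0.5, -0.9]
finger_gap: 11.5
finger_force: 30.0
time: 5.78
eef_pos: [512.1, -27.0, 99.6]
ee_rot: [-0.0, 0.031, 1.0, 0.0]
force: [1.0, -0.5, -1.2]
finger_gap: 12.0
finger_force: 30.0
time: 6.4
eef_pos: [511.5, -19.7, 99.5]
ee_rot: [-0.0, 0.036, 0.999, -0.0]
force: [-0.2, -0.8, -1.5]
finger_gap: 11.8
finger_force: 30.0
1 dyaw 0.12226133301744983 offset -0.3562885022419801 29
-1 dyaw -0.5136816450414815 offset 2.03066599276635 29
```

```bash
python3 - <<'E'
from h import *
f=r.grab_frame("top"); np.savez("top1.npz",**f); g=r.grab_frame("scene"); np.savez("scene1.npz",**g)
a=cv2.resize(f["img"][165:255,110:270,::-1],None,fx=5,fy=5,interpolation=cv2.INTER_CUBIC)
cv2.imwrite("pics/t1.png",a)
E
```

```text
(no output)
```

View pics/t1.png

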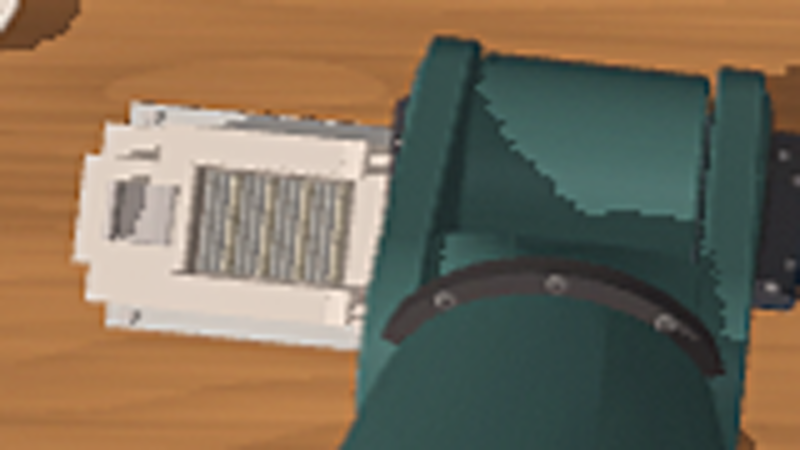

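The arm covers the lid in the top view (case at crop 75–390), so I'll rely on the pre-grasp measurement and on feel. Next I'll move over the porch.

```bash

python3 -m crank '[{"linear":[-4,20,0],"dr":[0,0,0],"jaw":8},{"linear":[-5,25,0],"dr":[0,0,0],"jaw":8},{"linear":[-4,22,-5],"dr":[0,0,0],"jaw":8},{"linear":[0,0,-15],"dr":[0,0,0],"jaw":8},{"linear":[0,0,-12],"dr":[0,0,0],"jaw":8}]'
python3 -m crank '[{"linear":[0,0,-8],"dr":[0,0,0],"jaw":8},{"linear":[0,0,-4],"dr":[0,0,0],"jaw":8},{"linear":[0,0,0],"dr":[0,0,0],"jaw":8},{"linear":[0,0,0],"dr":[0,0,0],"jaw":8},{"linear":[0,0,0],"dr":[0,0,0],"jaw":8}]'
python3 - <<'E'
from h import *
s=r.read_state(); print(s["eef_pos"],s["ee_rot"],s["force"],s["moment"])
g=r.grab_frame("scene"); c=g["img"][135:225,250:410,::-1]; cv2.imwrite("pics/s2.png",cv2.resize(c,None,fx=5,fy=5,interpolation=cv2.INTER_CUBIC))
E
```

```text
time: 7.12
eef_pos: [498.4, 47.4, 66.6]
ee_rot: [-0.0, 0.035, 0.999, -0.0]
force: [0.2, -0.3, -0.3]
finger_gap: 11.8
finger_force: 30.0
time: 7.75
eef_pos: [498.7, 47.8, 55.9]
ee_rot: [0.0, 0.035, 0.999, 0.0]
force: [0.7, 0.1, -1.4]
finger_gap: 11.7
finger_force: 30.0
[498.6777699   47.75686226  55.87512133] [2.52873712e-04 3.54634355e-02 9.99370942e-01 2.89365325e-05] [ 0.7469485   0.11585763 -1.36265013] [ 0.03018868 -0.01641252 -0.02418823]
```

View pics/s2.png

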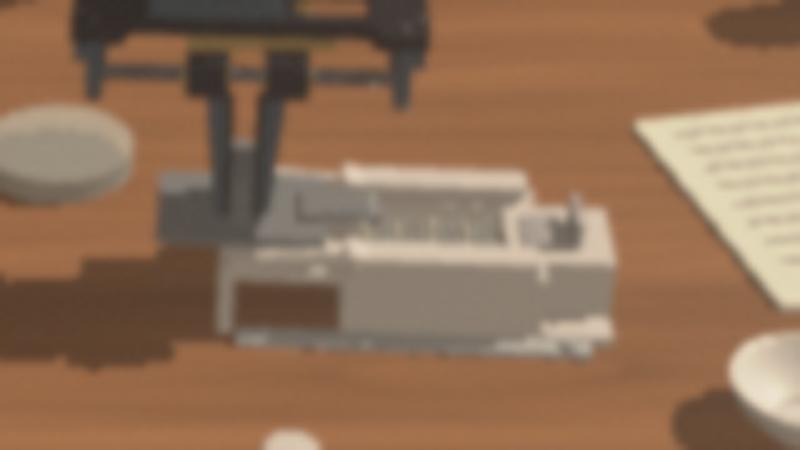

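The lid is held level above the porch at crop (160–380, 200), with its tongue at (340,205) between the guides. I'll lower it, feeling for contact.

```bash

python3 -m crank '[{"linear":[0,0,-2],"dr":[0,0,0],"jaw":8},{"linear":[0,0,-2],"dr":[0,0,0],"jaw":8},{"linear":[0,0,-1],"dr":[0,0,0],"jaw":8},{"linear":[0,0,-0.5],"dr":[0,0,0],"jaw":8},{"linear":[0,0,0],"dr":[0,0,0],"jaw":8}]'
```

```text
time: 8.43
eef_pos: [498.5, 47.8, 50.1]
ee_rot: [-0.0, 0.035, 0.999, -0.0]
force: [-0.2, -0.9, -1.1]
finger_gap: 11.4
finger_force: 30.0
```

```bash

python3 -m crank '[{"linear":[0,0,-0.4],"dr":[0,0,0],"jaw":8},{"linear":[0,0,-0.3],"dr":[0,0,0],"jaw":8},{"linear":[0,0,0],"dr":[0,0,0],"jaw":8},{"linear":[0,0,0],"dr":[0,0,0],"jaw":8},{"linear":[0,0,0],"dr":[0,0,0],"jaw":8}]'
```

```text
time: 9.05
eef_pos: [498.5, 47.8, 49.7]
ee_rot: [0.0, 0.035, 0.999, -0.0]
force: [-1.9, 0.1, 6.8]
finger_gap: 12.1
finger_force: 30.0
```

```bash

python3 -m crank '[{"linear":[0.2,3,0.4],"dr":[0,0,0],"jaw":8},{"linear":[0.2,3,0],"dr":[0,0,0],"jaw":8},{"linear":[0.2,3,0],"dr":[0,0,0],"jaw":8},{"linear":[0.2,3,0],"dr":[0,0,0],"jaw":8},{"linear":[0.2,2,0],"dr":[0,0,0],"jaw":8}]'
```

```text
time: 9.68
eef_pos: [499.5, 62.0, 49.7]
ee_rot: [-0.0, 0.035, 0.999, -0.0]
force: [-0.4, -0.4, -0.6]
finger_gap: 11.8
finger_force: 30.0
```

```bash

python3 -m crank '[{"linear":[0.2,2,0],"dr":[0,0,0],"jaw":8},{"linear":[0.1,2,0],"dr":[0,0,0],"jaw":8},{"linear":[0.2,2,0],"dr":[0,0,0],"jaw":8},{"linear":[0.1,2,0],"dr":[0,0,0],"jaw":8},{"linear":[0.1,1,0],"dr":[0,0,0],"jaw":8}]'
```

```text
time: 10.3
eef_pos: [500.2, 70.9, 49.8]
ee_rot: [0.0, 0.035, 0.999, 0.0]
force: [-0.0, 0.7, -1.2]
finger_gap: 11.8
finger_force: 30.0
```

```bash

python3 -m crank '[{"linear":[0.3,3.5,0],"dr":[0,0,0],"jaw":8},{"linear":[0.2,3.5,0],"dr":[0,0,0],"jaw":8},{"linear":[0.3,3.5,0],"dr":[0,0,0],"jaw":8},{"linear":[0.2,3.5,0],"dr":[0,0,0],"jaw":8},{"linear":[0.3,3.5,0],"dr":[0,0,0],"jaw":8}]'
```

```text
time: 10.92
eef_pos: [501.5, 88.5, 49.8]
ee_rot: [-0.0, 0.035, 0.999, -0.0]
force: [0.1, 0.0, -1.4]
finger_gap: 11.9
finger_force: 30.0
```

```bash

python3 -m crank '[{"linear":[0.3,3.5,0],"dr":[0,0,0],"jaw":8},{"linear":[0.2,3.5,0],"dr":[0,0,0],"jaw":8},{"linear":[0.3,3.5,0],"dr":[0,0,0],"jaw":8},{"linear":[0.2,3.5,0],"dr":[0,0,0],"jaw":8},{"linear":[0.3,3.5,0],"dr":[0,0,0],"jaw":8}]'
```

```text
time: 11.55
eef_pos: [502.8, 106.0, 49.8]
ee_rot: [0.0, 0.035, 0.999, -0.0]
force: [0.9, 0.2, -2.1]
finger_gap: 11.9
finger_force: 30.0
```

```bash

python3 -m crank '[{"linear":[0.2,2.5,0],"dr":[0,0,0],"jaw":8},{"linear":[0.2,2.5,0],"dr":[0,0,0],"jaw":8},{"linear":[0.1,2,0],"dr":[0,0,0],"jaw":8},{"linear":[0.1,2,0],"dr":[0,0,0],"jaw":8},{"linear":[0.1,2,0],"dr":[0,0,0],"jaw":8}]'
python3 - <<'E'
from h import *
f=dict(np.load("top0.npz")); P=cloud(f); Z=P[...,2]
d=np.array([.0724,.9974]); n=np.array([-d[1],d[0]]); q=P[...,:2]-[506.3,152.1]; X=q@d; Y=q@n
m=(X>45)&(X<95)&(abs(Y)<13)&(Z<70)
for x in range(45,95,2):
    k=m&(X>=x)&(X<x+2); print(x,k.sum(),Z[k].mean().round(1),np.percentile(Z[k],[10,50,90]).round(1)) if k.any() else 0
E
```

```text
time: 12.18
eef_pos: [503.5, 116.9, 49.8]
ee_rot: [-0.0, 0.035, 0.999, -0.0]
force: [0.3, 0.2, -1.3]
finger_gap: 11.7
finger_force: 30.0
45 12 42.2 [40.3 42.  44.6]
47 7 42.6 [41.3 42.9 43.8]
49 9 41.6 [40.8 41.5 42.9]
51 8 43.1 [41.2 43.6 44.3]
53 9 42.7 [40.3 42.3 45.3]
55 8 43.1 [40.4 41.4 48. ]
57 10 44.0 [41.9 43.4 47.4]
59 7 43.1 [40.9 43.7 45.1]
61 9 43.8 [42.4 43.7 45.6]
63 9 45.1 [43.3 45.2 46.3]
65 4 43.0 [42.1 43.1 43.9]
67 9 40.1 [37.2 39.4 43.3]
69 16 47.8 [38.7 45.2 58.2]
71 17 48.2 [38.3 48.  57.8]
73 8 55.1 [53.8 54.8 56.7]
75 1 53.9 [53.9 53.9 53.9]
77 1 43.0 [43. 43. 43.]
79 8 40.3 [39.2 40.1 42. ]
81 7 41.2 [38.7 39.9 44.3]
83 7 41.0 [38.8 42.  42.9]
85 10 39.4 [35.7 40.1 41.4]
87 7 40.7 [38.1 40.9 43.5]
89 8 39.8 [37.4 39.6 42.1]
91 4 39.8 [38.4 40.  41. ]
```

```bash

python3 -m crank '[{"linear":[0.2,2.5,0],"dr":[0,0,0],"jaw":8},{"linear":[0.2,2.5,0],"dr":[0,0,0],"jaw":8},{"linear":[0.1,2,0],"dr":[0,0,0],"jaw":8},{"linear":[0.1,2,0],"dr":[0,0,0],"jaw":8},{"linear":[0.1,2,0],"dr":[0,0,0],"jaw":8}]'
```

```text
time: 12.8
eef_pos: [504.2, 127.8, 49.8]
ee_rot: [-0.0, 0.035, 0.999, -0.0]
force: [0.1, -1.5, 1.6]
finger_gap: 11.8
finger_force: 30.0
```

```bash

python3 -m crank '[{"linear":[0.2,2,0],"dr":[0,0,0],"jaw":8},{"linear":[0.1,2,0],"dr":[0,0,0],"jaw":8},{"linear":[0.1,1.5,0],"dr":[0,0,0],"jaw":8},{"linear":[0.1,1.5,0],"dr":[0,0,0],"jaw":8},{"linear":[0.1,1.5,0],"dr":[0,0,0],"jaw":8}]'
```

```text
time: 13.42
eef_pos: [504.8, 136.3, 49.8]
ee_rot: [0.0, 0.035, 0.999, -0.0]
force: [-0.2, -3.5, 2.4]
finger_gap: 12.0
finger_force: 30.0
```

```bash

python3 -m crank '[{"linear":[0.1,1,0],"dr":[0,0,0],"jaw":8},{"linear":[0.1,1,0],"dr":[0,0,0],"jaw":8},{"linear":[0.1,1,0],"dr":[0,0,0],"jaw":8},{"linear":[0.1,1,0],"dr":[0,0,0],"jaw":8},{"linear":[0,1,0],"dr":[0,0,0],"jaw":8}]'
```

```text
time: 14.05
eef_pos: [505.2, 141.3, 49.8]
ee_rot: [0.0, 0.035, 0.999, -0.0]
force: [-0.3, -4.1, 4.2]
finger_gap: 11.9
finger_force: 30.0
```

```bash

python3 -m crank '[{"linear":[0,0.5,0],"dr":[0,0,0],"jaw":8},{"linear":[0.1,0.5,0],"dr":[0,0,0],"jaw":8},{"linear":[0,0.5,0],"dr":[0,0,0],"jaw":8},{"linear":[0,0,0],"dr":[0,0,0],"jaw":8},{"linear":[0,0,0],"dr":[0,0,0],"jaw":8}]'
```

```text
time: 14.68
eef_pos: [505.3, 142.9, 49.8]
ee_rot: [0.0, 0.035, 0.999, 0.0]
force: [-0.1, -1.4, 3.4]
finger_gap: 12.0
finger_force: 30.0
```

```bash

python3 -m crank '[{"linear":[0.1,0.6,0],"dr":[0,0,0],"jaw":8},{"linear":[0,0.6,0],"dr":[0,0,0],"jaw":8},{"linear":[0.1,0.6,0],"dr":[0,0,0],"jaw":8},{"linear":[0,0.6,0],"dr":[0,0,0],"jaw":8},{"linear":[0,0,0],"dr":[0,0,0],"jaw":8}]'
```

```text
time: 15.3
eef_pos: [505.5, 145.3, 49.8]
ee_rot: [0.0, 0.035, 0.999, 0.0]
force: [-0.0, -2.4, 4.6]
finger_gap: 12.0
finger_force: 30.0
```

```bash

python3 -m crank '[{"linear":[0,0.3,0],"dr":[0,0,0],"jaw":8},{"linear":[0.1,0.3,0],"dr":[0,0,0],"jaw":8},{"linear":[0,0.3,0],"dr":[0,0,0],"jaw":8},{"linear":[0,0,0],"dr":[0,0,0],"jaw":8},{"linear":[0,0,0],"dr":[0,0,0],"jaw":8}]'
```

```text
time: 15.92
eef_pos: [505.6, 146.1, 49.8]
ee_rot: [0.0, 0.035, 0.999, 0.0]
force: [-0.9, -2.7, 4.6]
finger_gap: 11.9
finger_force: 30.0
```

```bash

python3 -m crank '[{"linear":[0,0.3,0],"dr":[0,0,0],"jaw":8},{"linear":[0.1,0.3,0],"dr":[0,0,0],"jaw":8},{"linear":[0,0.3,0],"dr":[0,0,0],"jaw":8},{"linear":[0,0,0],"dr":[0,0,0],"jaw":8},{"linear":[0,0,0],"dr":[0,0,0],"jaw":8}]'
```

```text
time: 16.55
eef_pos: [505.7, 147.1, 49.8]
ee_rot: [0.0, 0.035, 0.999, 0.0]
force: [0.2, 1.6, 3.2]
finger_gap: 11.8
finger_force: 30.0
```

```bash

python3 -m crank '[{"linear":[0,0.3,0],"dr":[0,0,0],"jaw":8},{"linear":[0.1,0.3,0],"dr":[0,0,0],"jaw":8},{"linear":[0,0.2,0],"dr":[0,0,0],"jaw":8},{"linear":[0,0,0],"dr":[0,0,0],"jaw":8},{"linear":[0,0,0],"dr":[0,0,0],"jaw":8}]'
```

```text
time: 17.18
eef_pos: [505.8, 147.8, 49.8]
ee_rot: [0.0, 0.035, 0.999, 0.0]
force: [0.4, 1.8, 2.2]
finger_gap: 12.0
finger_force: 30.0
```

```bash

python3 -m crank '[{"linear":[0,0.2,0],"dr":[0,0,0],"jaw":8},{"linear":[0,0.2,0],"dr":[0,0,0],"jaw":8},{"linear":[0,0.2,0],"dr":[0,0,0],"jaw":8},{"linear":[0,0,0],"dr":[0,0,0],"jaw":8},{"linear":[0,0,0],"dr":[0,0,0],"jaw":8}]'; python3 -c "
from h import *
for i in range(4): r.grab_frame('scene'); s=r.read_state(); print(s['force'].round(2) if hasattr(s['force'],'round') else s['force'],s['eef_pos'])"
```

```text
time: 17.8
eef_pos: [505.7, 148.4, 49.7]
ee_rot: [-0.0, 0.035, 0.999, -0.0]
force: [1.1, 2.9, 0.3]
finger_gap: 11.8
finger_force: 30.0
[0.95 2.98 0.7 ] [505.70317475 148.35709711  49.73338079]
[0.36 2.35 0.64] [505.72612457 148.36567284  49.73763384]
[0.43 2.2  1.22] [505.69731702 148.35923602  49.72534533]
[ 0.31  2.4  -0.08] [505.7156502  148.36915117  49.73868067]
```

```bash

python3 -m crank '[{"linear":[0,0.2,0],"dr":[0,0,0],"jaw":8},{"linear":[0,0.2,0],"dr":[0,0,0],"jaw":8},{"linear":[0,0,0],"dr":[0,0,0],"jaw":8},{"linear":[0,0,0],"dr":[0,0,0],"jaw":8},{"linear":[0,0,0],"dr":[0,0,0],"jaw":8}]'; python3 -c "
from h import *
for i in range(4): r.grab_frame('scene'); s=r.read_state(); print(s['force'],s['eef_pos'])"
```

```text
time: 18.62
eef_pos: [505.6, 148.7, 49.7]
ee_rot: [-0.0, 0.035, 0.999, -0.0]
force: [-0.2, -0.1, -1.6]
finger_gap: 11.7
finger_force: 30.0
[-0.74368898  0.05367439 -1.05217375] [505.67866952 148.7520999   49.7019092 ]
[ 0.52800875  0.15115038 -0.58382407] [505.70304141 148.75577681  49.72799599]
[ 0.50631036 -0.20240562 -0.15646111] [505.73689006 148.79158401  49.7516562 ]
[ 0.29239974 -0.61966868 -1.09702831] [505.74395901 148.76730106  49.75499804]
```

The force went from −4 N on the ramp, through a steady ride on the ledge, to a forward pull. It is now zero with the lift gone, so the hook has dropped. I'll centre it in the gap and test with a tiny pull back.

```bash

python3 -m crank '[{"linear":[0,0.2,0],"dr":[0,0,0],"jaw":8},{"linear":[0,0.2,0],"dr":[0,0,0],"jaw":8},{"linear":[0,0,0],"dr":[0,0,0],"jaw":8},{"linear":[0,0,0],"dr":[0,0,0],"jaw":8},{"linear":[0,0,0],"dr":[0,0,0],"jaw":8}]'
```

```text
time: 19.45
eef_pos: [505.8, 149.2, 49.8]
ee_rot: [0.0, 0.035, 0.999, 0.0]
force: [-0.1, -0.8, -0.5]
finger_gap: 11.6
finger_force: 30.0
```

```bash

python3 -m crank '[{"linear":[0,-0.3,0],"dr":[0,0,0],"jaw":8},{"linear":[0,-0.3,0],"dr":[0,0,0],"jaw":8},{"linear":[0,0,0],"dr":[0,0,0],"jaw":8},{"linear":[0,0,0],"dr":[0,0,0],"jaw":8},{"linear":[0,0,0],"dr":[0,0,0],"jaw":8}]'
```

```text
time: 20.08
eef_pos: [505.8, 148.6, 49.8]
ee_rot: [0.0, 0.035, 0.999, 0.0]
force: [-0.7, 0.5, -1.0]
finger_gap: 11.6
finger_force: 30.0
```

```bash

python3 -m crank '[{"linear":[0,-0.2,0],"dr":[0,0,0],"jaw":8},{"linear":[0,-0.2,0],"dr":[0,0,0],"jaw":8},{"linear":[0,0,0],"dr":[0,0,0],"jaw":8},{"linear":[0,0,0],"dr":[0,0,0],"jaw":8},{"linear":[0,0,0],"dr":[0,0,0],"jaw":8}]'
python3 -m crank '[{"linear":[0,0.4,0],"dr":[0,0,0],"jaw":8},{"linear":[0,0.4,0],"dr":[0,0,0],"jaw":8},{"linear":[0,0,0],"dr":[0,0,0],"jaw":8},{"linear":[0,0,0],"dr":[0,0,0],"jaw":8},{"linear":[0,0,0],"dr":[0,0,0],"jaw":8}]'
```

```text
time: 20.7
eef_pos: [505.8, 148.4, 49.8]
ee_rot: [0.0, 0.035, 0.999, 0.0]
force: [-1.0, 5.5, -2.6]
finger_gap: 11.9
finger_force: 30.0
time: 21.32
eef_pos: [505.8, 148.9, 49.8]
ee_rot: [-0.0, 0.035, 0.999, -0.0]
force: [0.4, 0.5, -1.5]
finger_gap: 12.0
finger_force: 30.0
```

A 0.4 mm pull meets 5.5 N, so the lid is locked. I'll release it and withdraw.

```bash

python3 -m crank '[{"linear":[0,0,0],"dr":[0,0,0],"jaw":14},{"linear":[0,0,0],"dr":[0,0,0],"jaw":20},{"linear":[0,0,0],"dr":[0,0,0],"jaw":32},{"linear":[0,0,0],"dr":[0,0,0],"jaw":36},{"linear":[0,0,0],"dr":[0,0,0],"jaw":36}]'
python3 -m crank '[{"linear":[0,0,5],"dr":[0,0,0],"jaw":36},{"linear":[0,0,15],"dr":[0,0,0],"jaw":36},{"linear":[0,0,25],"dr":[0,0,0],"jaw":36},{"linear":[0,0,40],"dr":[0,0,0],"jaw":36},{"linear":[0,0,40],"dr":[0,0,0],"jaw":36}]'
python3 -m crank '[{"linear":[0,-40,20],"dr":[0,0,0],"jaw":36},{"linear":[0,-60,0],"dr":[0,0,0],"jaw":36},{"linear":[0,-60,0],"dr":[0,0,0],"jaw":36},{"linear":[0,-60,0],"dr":[0,0,0],"jaw":36},{"linear":[0,-30,0],"dr":[0,0,0],"jaw":36}]'
python3 - <<'E'
from h import *
f=r.grab_frame("top"); g=r.grab_frame("scene")
a=cv2.resize(f["img"][175:245,110:230,::-1],(800,280),interpolation=cv2.INTER_CUBIC)
a=cv2.resize(f["img"][165:250,105:255,::-1],(600,300)); b=cv2.resize(g["img"][130:220,260:420,::-1],(600,300))
cv2.imwrite("pics/end.png",np.vstack([a,b]))
E
```

```text
time: 21.95
eef_pos: [505.8, 149.0, 49.8]
ee_rot: [0.0, 0.035, 0.999, 0.0]
force: [-0.3, 0.5, -0.5]
finger_gap: 35.5
finger_force: 0.0
time: 22.58
eef_pos: [505.7, 149.0, 177.0]
ee_rot: [0.0, 0.035, 0.999, 0.0]
force: [0.7, 0.6, -0.5]
finger_gap: 35.9
finger_force: 0.0
time: 23.2
eef_pos: [505.6, -103.5, 196.0]
ee_rot: [0.001, 0.036, 0.999, -0.0]
force: [0.7, -0.6, -0.1]
finger_gap: 35.9
finger_force: 0.0
```

View pics/end.png

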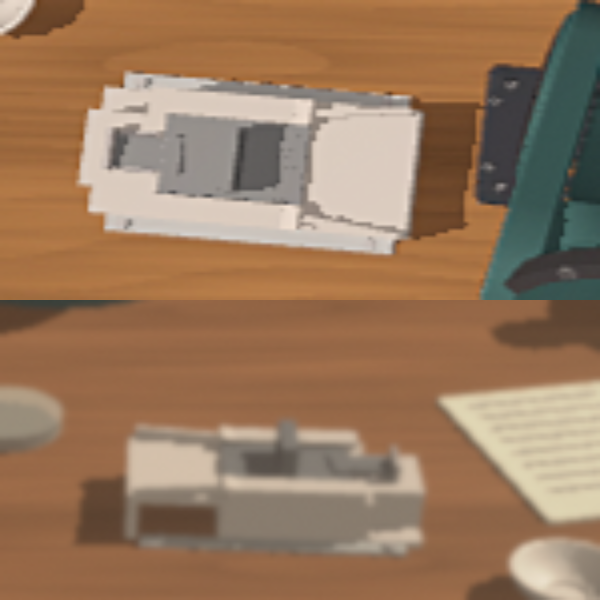

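The lid sits fully in the rails (top view, 160–305, 155), with its tongue up to the stop at (120,150). The gripper is clear and nothing else has moved.

```bash
python3 -c "
from workcell import r
print(r.finish_job())"
```

```text
the job is handed in; nothing more can be done
None
```

The lid is locked shut in the case: I felt the click, a small pull back met about 5.5 N, and the push on the keeper read about 4 N at most; I then let go, backed the gripper clear and handed the job in at about 23 s.

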